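# Stand the kit case on its heavy end

### The arm

A 6-joint arm with a two-finger parallel gripper is mounted at the origin on a cart in front of the work surface, level with it; the furniture and walls round the work are solid. World frame = base frame: x ahead of the robot, y to its left, z up, the work surface at z = 0. Lengths are in m, angles in rad, forces in N, time in s.
With the tool pointing down it reaches from about 0.35 to 0.85 m from the base axis. Payload 8.1 kg.
Tool frame: the origin (TCP) lies between the finger pads; the fingertips stand 14 mm ahead of it and the grasp point (between the pads) lies 5 mm behind it (robot.tip_reach is the z of the fingertips in the tool frame, in m); z points along the fingers, y is the line along which they close (so a half turn about z gives the same grasp; the last joint's range is limited). The gripper opens to 93 mm and grips with 3 to 60 N. Pads are 15 mm wide; open, the fingers measure 128 mm over their backs; the gripper's body (75 mm by 188 mm) begins 65 mm behind the grasp point.
Start: joints at [-1.416, 0.13, 1.488, -0, 1.523, -0.085], TCP at [0.143, -0.583, 0.233] pointing down, gripper open.
Joint ranges: [-2.96, 2.96], [-0.89, 2.26], [0.02, 2.5], [-1.34, 4.48], [0, 2.73], [-2.66, 2.66]. Speed limits (rad/s): [2.39, 2.39, 2.79, 3.14, 3.14, 3.14].

### API

Orientations are given as a rotation vector (axis times angle).
In Python, from plant import robot gives the robot as it stands. The module is installed in compiled form; this text tells all that it offers.
- The arm moves only by the shell command python3 -m handwheel 'ROWS' [FORCE]. ROWS is JSON, a list of rows, each a list of 7 numbers: the closure, from -1 (fully open) to 1 (shut), then the shift along the tool's x, y, z each as a share of 100 cm, from -1 to 1, then the turn, a rotation vector about the tool's x, y, z each as a share of 180 degrees, from -1 to 1. In form: [[grip, tx, ty, tz, rx, ry, rz], ...]. A call has 1 to 20 rows; each row is the pose to reach, as a shift and turn from the pose commanded when the call began, along the tool's axes at that moment, turning the shorter way round; what a row does not reach only later rows make up. A row lasts 1/8 s, in which the tool goes at most 62.5 mm and 10.7 degrees, less where a joint would pass 70% of its speed; a pose out of reach is approached as far as the arm can. A call with a number of a shift or a turn outside -1 to 1 is refused whole. A call with a gripper value outside its range is refused whole. The fingers move at their own pace and stop on an object; FORCE is the grip in N (left out, the last holds). Time passes only in rows, so rows that repeat a pose let the fingers close. It gives the time, the measured TCP pose, the force, the opening and the grip force at its end, in the units of the state.
- robot.read_state(): the state, without advancing time (a new reading comes with each control period).
- robot.read_camera(name): name is "scene" or "top"; returns a dict with "frame" (480x640x3 uint8, red, green, blue), "fx", "fy", "cx", "cy" (pixels), "rvec" (rotation vector, rad) and "tvec" (3), from world to camera coordinates, as OpenCV has them. Camera axes: x right, y down, z forward; pixel columns grow to the right and rows downward; lengths in m; the calibration is good to about 2 mm. A picture is of the moment at which its call begins. There is no depth.
- robot.close_job(): hands the job in; it is judged then, once.
Trained networks look in a picture, given as the dict that the camera call returned (one of the last four; its "shot" number tells which), for a name from the list of things; names that differ only in an ending like _2 or _b are one class to them, and where a whole thing is asked for, a point or a joint stands for the part that bears it (a point fixed in the world has none). Each returns a list of dicts, best first, with "conf" (0 to 1); they miss things now and then, are a little off and sometimes report something else, mostly with a low value. They report only what shows in the picture. A call takes as long as a camera call.
- robot.regions_of(picture, name): "mask" (480x640 bool, what is visible of it) and "rect" ([left, top, right, bottom] in pixels, round what is visible of it).
The state is a dict: "t": time; "q": joint angles; "dq": joint speeds; "joint_torque": joint torques, N m; "tool_pos": TCP position; "orientation": TCP orientation; "force": force on the tool from outside, world axes, zero at the start; "wrist_torque": the same for the moment, N m; "opening": finger opening in m; "gripper_force": force on a finger pad.
Only numpy, scipy, OpenCV 4.12 (cv2) and the standard library are available. Lean on these libraries where they do the work, as an engineer would, in place of code of your own. Each camera call takes 0.05 s, during which the arm holds its last target. There are 200 camera calls.

### The job

Find out which end of the long steel kit case is the heavy one: lift the case well clear of the bench by its swing handle and see which end sinks. Then stand the case upright on that heavy end, in the middle of the black rubber mat, and let go of it. Leave the short case where it is.

Things in the scene. Friction and masses are not known exactly. Their poses are not given: they have to be found in the camera images.
- case: The longer of two dark steel kit cases, 120 (x) x 56 (y) x 50 (z) mm, 0.6 kg, lying flat; origin at its middle, z up through the lid. Ends look alike; a hidden load sits at +x or -x, varying. Lifted by its swing handle it hangs about 50 degrees from level, heavy end low. Set its low edge down, then move the grip toward the heavy end: it swings up on that end. Lowered straight, it may fall flat.
- bail (a joint): The case's swing handle: pivots at case x = 0, z = +18 mm; arms at y = +-32 mm; black cross grip 16 wide, 14 high, 60 mm long along y, its middle 100 mm from the pivot, at the start standing over the lid. Angle in rad: 0 square to the lid, positive leaning to the case's +x end; slight friction. With the case hanging from the upright handle, a negative value means the +x end has sunk.
- mat: Square black rubber mat lying fixed on the bench, 130 x 130 x 3 mm; origin in the middle of its underside, z up.
- short_case: The shorter case, same steel, 76 x 56 x 50 mm, with no swing handle over its lid; origin at its middle, z up. A bystander.

How it is judged:
By the outcome, as a careful person would: the job done as asked, in the order asked, and still so for the second after the job is handed in, with the robot touching nothing.
It also fails if it takes over 48 s, if anything falls off the work surface, if the arm or the gripper's body presses on something with over 40 N, if the wrist force passes 120 N, or if a joint passes its speed limit or range.

## Working session

There is one attempt and no reset: what is moved stays moved. The work goes in short steps, Python scripts to look and compute and a shell command to move; the robot and the scene stay as the last step left them, time stands still between calls to the robot, and variables do not carry over. Pictures are saved under pics/ and viewed, at most 10 in all, crops included, and the job is handed in when it is done.

```bash
mkdir -p pics
cat > h.py <<'E'
import numpy as np,cv2
from plant import robot
def ray(p,u,v):
    R,_=cv2.Rodrigues(np.array(p["rvec"],float));t=np.array(p["tvec"],float).ravel()
    d=R.T@np.array([(u-p["cx"])/p["fx"],(v-p["cy"])/p["fy"],1.]);c=-R.T@t
    return c,d
def atz(p,u,v,z):
    c,d=ray(p,u,v);return c+d*(z-c[2])/d[2]
def proj(p,X):
    K=np.array([[p["fx"],0,p["cx"]],[0,p["fy"],p["cy"]],[0,0,1.]])
    return cv2.projectPoints(np.array(X,float).reshape(-1,3),np.array(p["rvec"],float),np.array(p["tvec"],float),K,None)[0][:,0]
def save(p,n): cv2.imwrite("pics/"+n,p["frame"][:,:,::-1])
E
python3 - <<'E'
from h import *
ps={n:robot.read_camera(n) for n in("scene","top")}
im=np.hstack([ps[n]["frame"] for n in ps]);
for n,p in ps.items():
    save(p,n+"0.png"); print(n,ray(p,320,240)[0])
    for o in("case","bail","mat","short_case"):
        for r in robot.regions_of(p,o)[:3]:
            ys,xs=np.nonzero(r["mask"]); c=cv2.minAreaRect(np.c_[xs,ys].astype(np.float32))
            print(n,o,round(r["conf"],2),r["rect"],len(xs),np.round(cv2.boxPoints(c)).tolist())
print(robot.read_state())
E
```

```text
scene [ 0.16899526 -0.81785431  0.61178777]
scene case 0.63 [285.3, 232.3, 381.9, 349.9] 5712 [[250.0, 286.0], [324.0, 228.0], [391.0, 313.0], [317.0, 371.0]]
scene bail 0.67 [318.3, 229.7, 349.0, 325.1] 1157 [[318.0, 232.0], [345.0, 232.0], [345.0, 322.0], [318.0, 322.0]]
scene mat 0.66 [199.7, 224.8, 297.2, 291.0] 4150 [[201.0, 240.0], [284.0, 217.0], [298.0, 268.0], [216.0, 291.0]]
scene short_case 0.7 [375.7, 223.6, 432.5, 282.8] 2431 [[365.0, 248.0], [420.0, 216.0], [444.0, 257.0], [389.0, 290.0]]
top [ 0.47507638 -0.29856512  0.92437229]
top case 0.86 [337.9, 239.0, 390.7, 312.3] 2572 [[334.0, 303.0], [352.0, 233.0], [400.0, 246.0], [381.0, 315.0]]
top bail 0.72 [339.8, 263.7, 395.2, 283.9] 531 [[342.0, 270.0], [346.0, 258.0], [393.0, 272.0], [390.0, 284.0]]
top mat 0.63 [195.9, 233.6, 288.0, 322.0] 5469 [[196.0, 303.0], [219.0, 232.0], [289.0, 254.0], [267.0, 326.0]]
top mat 0.6 [336.0, 236.1, 389.6, 313.3] 2684 [[333.0, 303.0], [352.0, 233.0], [401.0, 246.0], [382.0, 316.0]]
top mat 0.16 [332.7, 154.6, 370.8, 201.1] 1749 [[332.0, 201.0], [332.0, 153.0], [370.0, 153.0], [370.0, 201.0]]
top short_case 0.78 [332.1, 153.4, 370.0, 201.9] 1738 [[331.0, 153.0], [370.0, 153.0], [370.0, 201.0], [331.0, 201.0]]
{'t': 0.5, 'q': array([-1.41644301e+00,  1.30423477e-01,  1.48821412e+00, -1.01180422e-05,
        1.52298402e+00, -8.54369540e-02]), 'dq': array([ 1.94209630e-03, -7.18626510e-05, -1.53491172e-04, -1.39035690e-04,
       -5.74449501e-04,  5.35688595e-04]), 'joint_torque': array([-7.64018046e-05, -5.59176815e+01, -4.91572702e+01,  7.67340953e-02,
        2.41723750e-02, -9.41562860e-06]), 'tool_pos': array([ 0.14249616, -0.58283504,  0.23261342]), 'orientation': array([-3.11901125e+00, -3.75757246e-01,  1.74330605e-05]), 'force': array([ 0.33789356,  0.03321932, -0.3782418 ]), 'wrist_torque': array([0.04893262, 0.00301557, 0.00248716]), 'gripper_force': 0.0, 'opening': 0.09309130730568957}
```

View pics/top0.png

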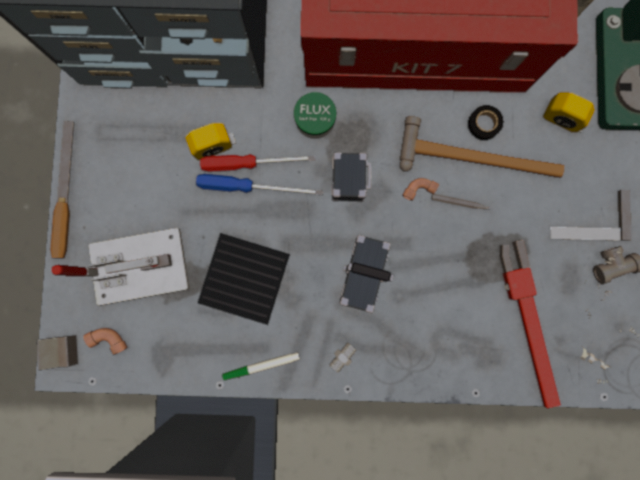

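View pics/scene0.png

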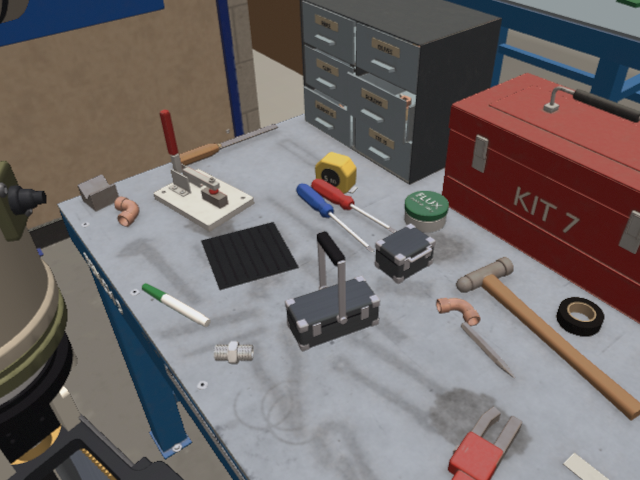

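The top view shows the long case at about (365,273) with its black grip at (368,271), the mat at (244,278), and the short case at (351,177). The scene view agrees, with the handle standing up.

Run:
```python
from h import *
p=robot.read_camera("top");s=robot.read_camera("scene")
g={}
for o,z in(("case",.05),("bail",.15),("mat",.003),("short_case",.05)):
    r=robot.regions_of(p,o)[0];ys,xs=np.nonzero(r["mask"])
    P=np.array([atz(p,a,b,z)[:2] for a,b in zip(xs,ys)],np.float32)
    c=cv2.minAreaRect(P*1000);print(o,r["conf"],np.round(c[0],1),np.round(c[1],1),round(c[2],1),"mean",(P.mean(0)*1000).round(1)); g[o]=np.array(c[0])/1000
# grip direct: dark pixels in both views
for q,n in((p,"top"),(s,"scene")):
    r=robot.regions_of(q,"bail")[0];x0,y0,x1,y1=map(int,r["rect"])
    m=(q["frame"].max(2)<45); k=np.zeros_like(m);
    if n=="top": k[y0-2:y1+3,x0-2:x1+3]=1
    else: k[y0-2:y0+35,x0-3:x1+3]=1
    m&=k;_,l,st,ce=cv2.connectedComponentsWithStats(m.astype(np.uint8));i=1+st[1:,4].argmax()
    ys,xs=np.nonzero(l==i);print(n,"grip",ce[i],st[i],cv2.minAreaRect(np.c_[xs,ys].astype(np.float32)))
    g[n]=ce[i]
c1,d1=ray(p,*g["top"]);c2,d2=ray(s,*g["scene"])
A=np.c_[d1,-d2];t=np.linalg.lstsq(A,c2-c1,rcond=None)[0];print("tri",c1+d1*t[0],c2+d2*t[1])
```

```text
case 0.57 [ 506.3 -375.7] [ 81.6 119.8] 76.5 mean [ 506.9 -371. ]
bail 0.85 [ 507.2 -367.2] [70.8 16. ] 75.7 mean [ 506.5 -369. ]
mat 0.73 [ 494.6 -162.1] [130.6 130.8] 74.3 mean [ 494.  -162.2]
short_case 0.58 [ 670.1 -343.7] [82.8 66.2] 1.5 mean [ 670.3 -342.6]
top grip [370.05825243 271.83171521] [351 262  39  19 309] ((370.27178955078125, 271.6058654785156), (38.06965637207031, 10.564168930053711), 14.931416511535645)
scene grip [329.49261084 247.41625616] [317 232  27  34 406] ((329.5810852050781, 247.51351928710938), (35.9205207824707, 12.206002235412598), 54.462318420410156)
tri [ 0.5067933  -0.37119403  0.14310942] [ 0.50620221 -0.3708107   0.14304979]
```

```bash
python3 -m handwheel '[[-1,0.404,-0.1195,0,0,0,-0.343],[-1,0.404,-0.1195,0,0,0,-0.343],[-1,0.404,-0.1195,0,0,0,-0.343],[-1,0.404,-0.1195,0,0,0,-0.343],[-1,0.404,-0.1195,0,0,0,-0.343],[-1,0.404,-0.1195,0,0,0,-0.343],[-1,0.404,-0.1195,0,0,0,-0.343],[-1,0.404,-0.1195,0,0,0,-0.343],[-1,0.404,-0.1195,0,0,0,-0.343],[-1,0.404,-0.1195,0,0,0,-0.343],[-1,0.404,-0.1195,0,0,0,-0.343],[-1,0.404,-0.1195,0,0,0,-0.343]]' 40
python3 - <<'E'
from h import *
s=robot.read_state();R,_=cv2.Rodrigues(s["orientation"]);print(s["t"],s["tool_pos"],s["q"],"\n",R.round(4))
d=np.array([.5065,-.371,.138])-s["tool_pos"];print("tool delta",(R.T@d).round(4), "ytool yaw",np.degrees(np.arctan2(R[1,1],R[0,1])))
E
```

```text
t: 2.4
tool_pos: [0.506, -0.3714, 0.2328]
orientation: [2.485, 1.921, -0.0]
force: [-0.4, 0.1, -0.2]
opening: 0.0928
gripper_force: 0.0
2.4 [ 0.50597977 -0.37142026  0.23278838] [-7.14857935e-01  2.04516407e-01  1.40551974e+00 -4.58383053e-05
  1.53139292e+00 -4.60182363e-01] 
 [[ 2.519e-01  9.677e-01  1.000e-04]
 [ 9.677e-01 -2.519e-01 -1.000e-04]
 [-1.000e-04  1.000e-04 -1.000e+00]]
tool delta [0.0005 0.0004 0.0948] ytool yaw -14.591731786616576
```

```bash
python3 -m handwheel '[[-1,0,0,0.04,0,0,0],[-1,0,0,0.08,0,0,0],[-1,0,0,0.0945,0,0,0],[-1,0,0,0.0945,0,0,0],[1,0,0,0.0945,0,0,0],[1,0,0,0.0945,0,0,0],[1,0,0,0.0945,0,0,0],[1,0,0,0.0945,0,0,0],[1,0,0,0.0945,0,0,0],[1,0,0,0.0945,0,0,0],[1,0,0,0.0945,0,0,0],[1,0,0,0.0945,0,0,0]]' 45
```

```text
t: 3.9
tool_pos: [0.5066, -0.3708, 0.1381]
orientation: [-2.484, -1.923, 0.0]
force: [1.2, 0.4, -0.4]
opening: 0.018
gripper_force: 0.0
```

```bash
python3 -m handwheel '[[1,0,0,0,0,0,0],[1,0,0,0,0,0,0],[1,0,0,0,0,0,0],[1,0,0,0,0,0,0]]' 45
```

```text
t: 4.4
tool_pos: [0.5067, -0.3708, 0.1381]
orientation: [2.484, 1.923, 0.0]
force: [1.4, -0.2, -0.7]
opening: 0.0155
gripper_force: 44.9
```

```bash
python3 -m handwheel '[[1,0,0,-0.02,0,0,0],[1,0,0,-0.04,0,0,0],[1,0,0,-0.06,0,0,0],[1,0,0,-0.08,0,0,0],[1,0,0,-0.1,0,0,0],[1,0,0,-0.12,0,0,0],[1,0,0,-0.14,0,0,0],[1,0,0,-0.14,0,0,0],[1,0,0,-0.14,0,0,0],[1,0,0,-0.14,0,0,0],[1,0,0,-0.14,0,0,0],[1,0,0,-0.14,0,0,0],[1,0,0,-0.14,0,0,0],[1,0,0,-0.14,0,0,0]]'
python3 - <<'E'
from h import *
p=robot.read_camera("scene");save(p,"scene1.png");q=robot.read_camera("top");save(q,"top1.png")
s=robot.read_state();print(s["q"],s["opening"])
for n,x in(("s",p),("t",q)):
    for r in robot.regions_of(x,"case")[:2]: print(n,r["conf"],r["rect"])
E
```

```text
t: 6.15
tool_pos: [0.5066, -0.3708, 0.2782]
orientation: [2.484, 1.923, -0.0]
force: [0.9, -0.1, -6.2]
opening: 0.0154
gripper_force: 44.9
[-7.13511248e-01  1.91419113e-01  1.33825415e+00  2.47960170e-05
  1.61182562e+00 -4.60098924e-01] 0.015827609443687846
s 0.62 [269.8, 139.3, 369.4, 279.1]
t 0.62 [340.0, 261.7, 385.1, 325.3]
```

View pics/scene1.png

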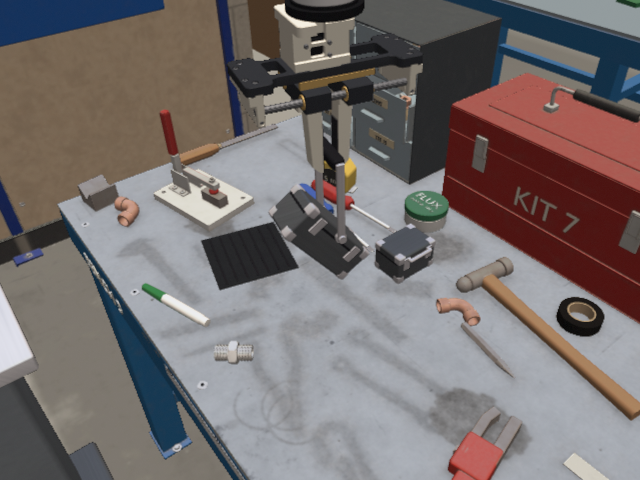

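The picture shows the case hanging clear of the bench, with its far end (world +x, corner at about (350,262)) sunk and its near end up at about (280,205). So the heavy end is on the tool's +y side. Next I carry it over to the mat.

```bash
python3 -m handwheel '[[1,0.01,-0.005,0,0,0,0],[1,0.03,-0.014,0,0,0,0],[1,0.055,-0.026,0,0,0,0],[1,0.08,-0.038,0,0,0,0],[1,0.105,-0.05,0,0,0,0],[1,0.13,-0.062,0,0,0,0],[1,0.155,-0.074,0,0,0,0],[1,0.18,-0.086,0,0,0,0],[1,0.193,-0.092,0,0,0,0],[1,0.199,-0.095,0,0,0,0],[1,0.199,-0.095,0,0,0,0],[1,0.199,-0.095,0,0,0,0],[1,0.199,-0.095,0,0,0,0],[1,0.199,-0.095,0,0,0,0],[1,0.199,-0.095,0,0,0,0],[1,0.199,-0.095,0,0,0,0]]'
cat > fit.py <<'E'
from h import *
from scipy.optimize import minimize
def box(piv,yaw,th):
    h=np.array([np.cos(yaw),np.sin(yaw),0]);z=np.array([0,0,1.]);y=np.cross(z,h)
    a=h*np.cos(th)-z*np.sin(th);b=h*np.sin(th)+z*np.cos(th)
    c=np.array(piv)-.018*b
    return np.array([c+i*.06*a+j*.028*y+k*.025*b for i in(1,-1) for j in(1,-1) for k in(1,-1)])
def run(name):
    obs=[]
    for n in("scene","top"):
        p=robot.read_camera(n);save(p,name+n+".png");r=robot.regions_of(p,"case")
        if r: obs.append((n,p,r[0]["mask"]));print(n,r[0]["conf"],r[0]["rect"])
    s=robot.read_state();T=s["tool_pos"];R,_=cv2.Rodrigues(s["orientation"]);yaw=np.arctan2(R[1,1],R[0,1])
    def cost(v):
        o=0
        B=box(T+[0,0,-.095+v[1]]+R[:,1]*v[2],yaw,v[0])
        for n,p,m in obs:
            M=np.zeros(m.shape,np.uint8);cv2.fillConvexPoly(M,cv2.convexHull((proj(p,B)*16).round().astype(np.int32)),1,shift=4)
            M=M>0;o+=1-(M&m).sum()/(M|m).sum()
        return o
    best=min((cost((t,0,0)),t) for t in np.radians(np.arange(30,100,2)));print("grid",best[0],np.degrees(best[1]))
    f=minimize(cost,[best[1],0,0],method="Nelder-Mead",options=dict(initial_simplex=[[best[1],0,0],[best[1]+.1,0,0],[best[1],.006,0],[best[1],0,.006]]))
    v=f.x;print("tilt",np.degrees(v[0]),"dz,dh",v[1:],f.fun);B=box(T+[0,0,-.095+v[1]]+R[:,1]*v[2],yaw,v[0])
    print("lowest edge",B[B[:,2].argsort()[:2]].mean(0),"center",B.mean(0),"tcp",T,"F",s["force"],"yaw",np.degrees(yaw))
E
python3 -c "import fit;fit.run('a_')"
```

```text
t: 8.35
tool_pos: [0.4645, -0.1544, 0.2781]
orientation: [-2.484, -1.923, 0.0]
force: [0.0, -0.7, -5.6]
opening: 0.0152
gripper_force: 44.9
scene 0.68 [159.4, 85.6, 249.8, 211.6]
top 0.91 [199.3, 265.4, 250.7, 350.0]
grid 0.789099762856925 54.0
tilt 53.636370805931215 dz,dh [-0.00280892  0.00277459] 0.7601324333988227
lowest edge [ 0.46811948 -0.15526143  0.10655146] center [ 0.45316994 -0.1513899   0.16969038] tcp [ 0.46451593 -0.1543282   0.27817146] F [ 0.15040082 -0.59260675 -6.48914012] yaw -14.519087987519336
```

View pics/a_scene.png

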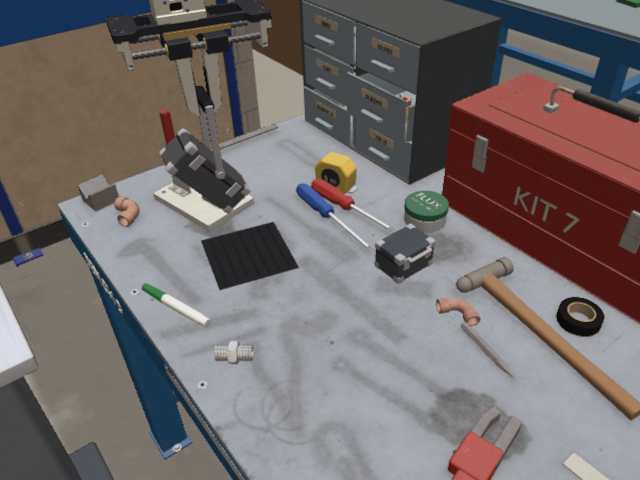

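The picture shows the case hanging over the mat with its far end low (lowest corner near (245,205)). Now I lower it slowly to touch.

```bash
python3 -m handwheel '[[1,0,0,0.01,0,0,0],[1,0,0,0.025,0,0,0],[1,0,0,0.04,0,0,0],[1,0,0,0.055,0,0,0],[1,0,0,0.07,0,0,0],[1,0,0,0.082,0,0,0],[1,0,0,0.09,0,0,0],[1,0,0,0.096,0,0,0],[1,0,0,0.1,0,0,0],[1,0,0,0.102,0,0,0],[1,0,0,0.102,0,0,0],[1,0,0,0.102,0,0,0],[1,0,0,0.102,0,0,0],[1,0,0,0.102,0,0,0]]'
python3 -c "import fit;fit.run('b_')"
```

```text
t: 10.3
tool_pos: [0.4646, -0.1544, 0.1763]
orientation: [2.484, 1.923, 0.0]
force: [0.8, 0.1, -5.3]
opening: 0.0154
gripper_force: 44.9
scene 0.75 [173.9, 153.3, 257.8, 263.6]
top 0.76 [217.3, 274.7, 255.8, 344.4]
grid 0.8442354342710708 54.0
tilt 53.41745454616954 dz,dh [-0.00175671  0.00222316] 0.8262109028595233
lowest edge [ 0.46786405 -0.15520393  0.00560291] center [ 0.45268114 -0.15127176  0.06868236] tcp [ 0.46452132 -0.15433821  0.17616664] F [-0.07112764  1.23358247 -5.89875735] yaw -14.519816678783494
```

```bash
python3 -m handwheel '[[1,0,0,0.001,0,0,0],[1,0,0,0.002,0,0,0],[1,0,0,0.003,0,0,0],[1,0,0,0.0035,0,0,0],[1,0,0,0.0035,0,0,0],[1,0,0,0.0035,0,0,0],[1,0,0,0.0035,0,0,0]]'
python3 -c "
from h import *
for i in range(5): robot.read_camera('top');print(robot.read_state()['force'])"
```

```text
t: 11.38
tool_pos: [0.4646, -0.1543, 0.1727]
orientation: [2.484, 1.923, 0.0]
force: [-1.2, -0.0, -5.1]
opening: 0.0155
gripper_force: 44.9
[ 0.31939606 -0.45426174 -6.1829171 ]
[-0.47246737  0.88044246 -6.08464052]
[ 0.74569808 -0.72015574 -5.85414843]
[ 0.16681163 -0.43897078 -5.80386941]
[ 0.37205211 -0.51171253 -6.17045541]
```

```bash
python3 -m handwheel '[[1,0,0,0.001,0,0,0],[1,0,0,0.002,0,0,0],[1,0,0,0.002,0,0,0],[1,0,0,0.002,0,0,0],[1,0,0,0.002,0,0,0]]'
python3 -c "
from h import *
for i in range(5): robot.read_camera('top');print(robot.read_state()['force'].round(2))"
```

```text
t: 12.25
tool_pos: [0.465, -0.1546, 0.1714]
orientation: [2.483, 1.922, 0.001]
force: [-0.8, 0.5, 3.9]
opening: 0.0158
gripper_force: 44.9
[-0.2   0.09  4.3 ]
[ 0.64 -0.39  5.06]
[-0.57  0.36  4.81]
[-0.12  0.14  5.77]
[-0.18 -0.34  5.39]
```

```bash
python3 -m handwheel '[[1,0,0.003,-0.001,0,0,0],[1,0,0.006,-0.001,0,0,0],[1,0,0.009,-0.001,0,0,0],[1,0,0.012,-0.0005,0,0,0],[1,0,0.015,0,0,0,0],[1,0,0.018,0.0006,0,0,0],[1,0,0.021,0.0013,0,0,0],[1,0,0.024,0.0021,0,0,0],[1,0,0.027,0.0032,0,0,0],[1,0,0.03,0.0043,0,0,0],[1,0,0.033,0.0056,0,0,0],[1,0,0.036,0.007,0,0,0],[1,0,0.036,0.007,0,0,0],[1,0,0.036,0.007,0,0,0]]'
python3 -c "import fit;fit.run('c_')"
```

```text
t: 14.25
tool_pos: [0.4993, -0.1633, 0.1635]
orientation: [-2.484, -1.923, 0.0]
force: [1.3, 1.0, -1.9]
opening: 0.0153
gripper_force: 44.9
scene 0.91 [206.6, 155.8, 266.5, 268.5]
top 0.91 [230.7, 270.1, 258.0, 308.1]
grid 0.866165377075526 84.0
tilt 85.56980526333497 dz,dh [-0.00221461  0.00366378] 0.8202076055272468
lowest edge [ 0.46578192 -0.1546527   0.00323071] center [ 0.48542443 -0.15974011  0.06498255] tcp [ 0.49925066 -0.1633211   0.16358808] F [ 0.77012232  0.60312971 -1.85974576] yaw -14.520526939566036
```

View pics/c_scene.png

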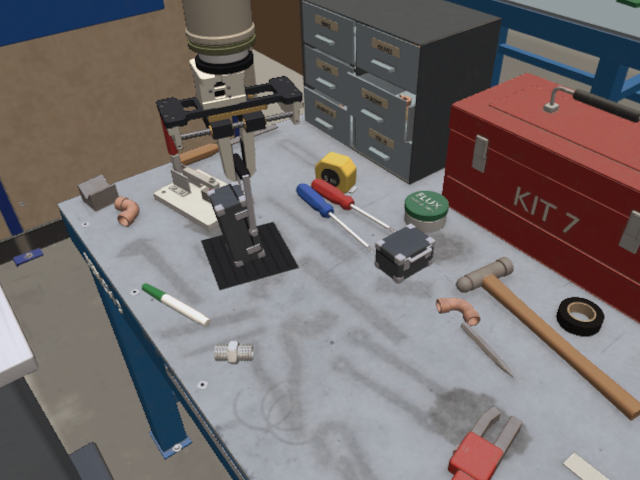

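The picture shows the case nearly upright on the mat, leaning slightly (top near (228,200), base near (240,262)). I finish the arc now.

```bash
python3 -m handwheel '[[1,0,0.002,0.001,0,0,0],[1,0,0.004,0.002,0,0,0],[1,0,0.006,0.0035,0,0,0],[1,0,0.008,0.0045,0,0,0],[1,0,0.009,0.005,0,0,0],[1,0,0.009,0.005,0,0,0],[1,0,0.009,0.005,0,0,0],[1,0,0.009,0.005,0,0,0]]'
python3 -c "import fit;fit.run('d_')"
```

```text
t: 15.45
tool_pos: [0.5079, -0.1656, 0.1585]
orientation: [-2.484, -1.923, 0.0]
force: [0.2, 0.8, -3.5]
opening: 0.0154
gripper_force: 44.9
scene 0.58 [215.2, 155.0, 266.4, 271.1]
top 0.94 [235.6, 267.7, 263.2, 301.9]
grid 0.8001151648828464 90.0
tilt 89.16872540831467 dz,dh [-0.00015345  0.00226629] 0.7757458409775854
lowest edge [ 0.46931759 -0.15558037  0.00272501] center [ 0.49267359 -0.16163048  0.06308139] tcp [ 0.50790276 -0.16557542  0.15849686] F [ 0.44512879  1.01269723 -3.74323715] yaw -14.52261273813904
```

```bash
python3 -c "
import cv2
a=cv2.imread('pics/d_scene.png')[130:300,160:330];b=cv2.imread('pics/d_top.png')[200:370,160:330]
cv2.imwrite('pics/d_crop.png',cv2.resize(cv2.hconcat([a,b]),(800,400),interpolation=cv2.INTER_CUBIC))"
```

```text
(no output)
```

View pics/d_crop.png

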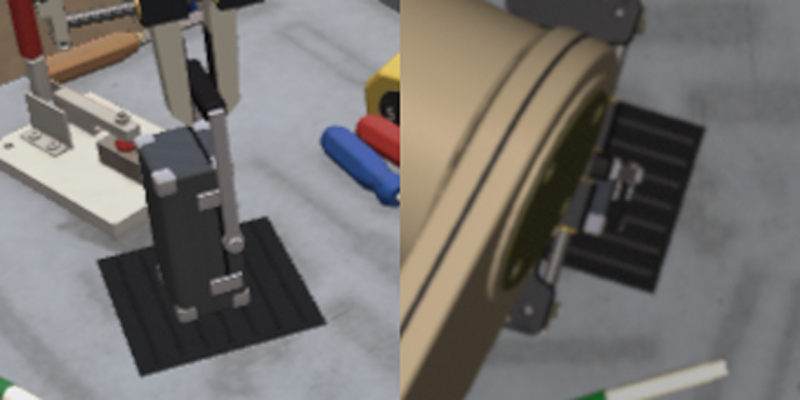

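The crop shows the case upright on the mat. The wrist still carries about 3 N, so I nudge it and set it fully down.

```bash
python3 -m handwheel '[[1,0,0.001,0.0005,0,0,0],[1,0,0.0015,0.001,0,0,0],[1,0,0.0015,0.0015,0,0,0],[1,0,0.0015,0.0015,0,0,0],[1,0,0.0015,0.0015,0,0,0],[1,0,0.0015,0.0015,0,0,0]]'
python3 -c "import fit;fit.run('e_')"
```

```text
t: 16.4
tool_pos: [0.5099, -0.1661, 0.1581]
orientation: [2.484, 1.922, 0.001]
force: [-1.8, 2.4, 5.8]
opening: 0.0155
gripper_force: 44.9
scene 0.85 [216.0, 157.7, 267.3, 266.5]
top 0.64 [240.0, 265.9, 261.4, 297.8]
grid 0.856349907489207 90.0
tilt 91.06133475215309 dz,dh [-2.7071571e-05  1.5318241e-03] 0.8417453524443538
lowest edge [ 0.51714069 -0.16799367  0.00294855] center [ 0.49401886 -0.16200675  0.06340133] tcp [ 0.5099583  -0.16613393  0.1580931 ] F [-2.28011048  1.60359483  4.19328441] yaw -14.516727987307403
```

```bash
python3 -m handwheel '[[1,0,0,-0.0006,0,0,0],[1,0,0,-0.0006,0,0,0],[1,0,0,-0.0006,0,0,0],[0.4,0,0,-0.0006,0,0,0],[0.4,0,0,-0.0006,0,0,0],[0.4,0,0,-0.0006,0,0,0],[0.4,0,0,-0.0006,0,0,0],[0.4,0,0,-0.0006,0,0,0],[0.4,0,0,-0.0006,0,0,0]]'
python3 - <<'E'
import fit,cv2
fit.run('f_')
a=cv2.imread('pics/f_scene.png')[130:300,160:330];b=cv2.imread('pics/f_top.png')[200:370,160:330]
cv2.imwrite('pics/f_crop.png',cv2.resize(cv2.hconcat([a,b]),(800,400),interpolation=cv2.INTER_CUBIC))
E
```

```text
t: 17.73
tool_pos: [0.5095, -0.166, 0.1577]
orientation: [-2.484, -1.923, 0.0]
force: [1.0, -0.1, 0.3]
opening: 0.0279
gripper_force: 0.0
scene 0.81 [215.8, 156.3, 268.3, 266.3]
top 0.94 [235.9, 266.3, 259.8, 298.9]
grid 0.8235868483079619 90.0
tilt 90.04224651396376 dz,dh [-2.19554535e-05  8.83502281e-04] 0.8113969034125512
lowest edge [ 0.51712966 -0.16795791  0.0027311 ] center [ 0.49297088 -0.16170148  0.06274952] tcp [ 0.50954075 -0.1659926   0.15775817] F [-0.30295104  0.32018085  0.263266  ] yaw -14.518980579405234
```

View pics/f_crop.png

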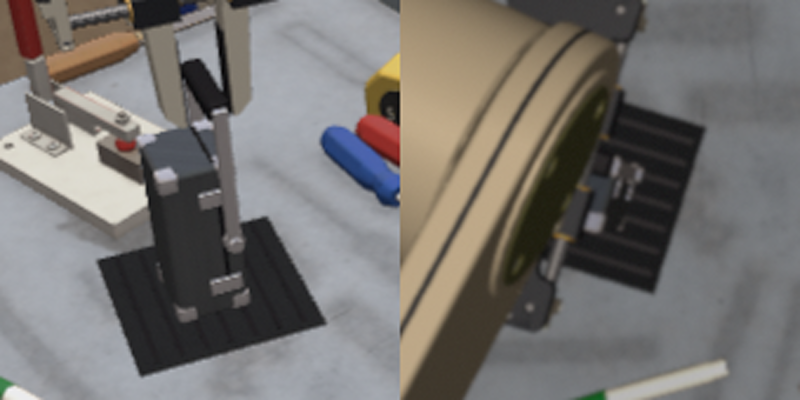

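The crop shows the case standing on its own. The handle has stayed up between the open fingers, touching neither. I open fully and back away upward.

```bash
python3 -m handwheel '[[0,0,0,0,0,0,0],[-0.5,0,0,0,0,0,0],[-0.5,0,0,0,0,0,0],[-0.5,0,0,-0.01,0,0,0],[-0.5,0,0,-0.03,0,0,0],[-0.5,0,0,-0.06,0,0,0],[-0.5,0,0,-0.09,0,0,0],[-0.5,0,0,-0.12,0,0,0],[-0.5,0,0,-0.15,0,0,0],[-0.5,0,0,-0.15,0,0,0],[-0.5,0,0,-0.15,0,0,0],[-0.5,0,0,-0.15,0,0,0],[-0.5,0,0,-0.15,0,0,0],[-0.5,0,0,-0.15,0,0,0],[-0.5,0,0,-0.15,0,0,0],[-0.5,0,0,-0.15,0,0,0]]'
python3 - <<'E'
from h import *
s=robot.read_camera('scene');save(s,'g_scene.png')
p=robot.read_camera('top')
a=cv2.hconcat([s["frame"][130:300,160:330],p["frame"][200:370,160:330]])[:,:,::-1]
cv2.imwrite('pics/g_crop.png',cv2.resize(a,(800,400),interpolation=cv2.INTER_CUBIC))
E
```

```text
t: 19.92
tool_pos: [0.5095, -0.166, 0.3077]
orientation: [-2.484, -1.923, 0.0]
force: [0.2, 0.0, 0.1]
opening: 0.0698
gripper_force: 0.0
```

View pics/g_crop.png

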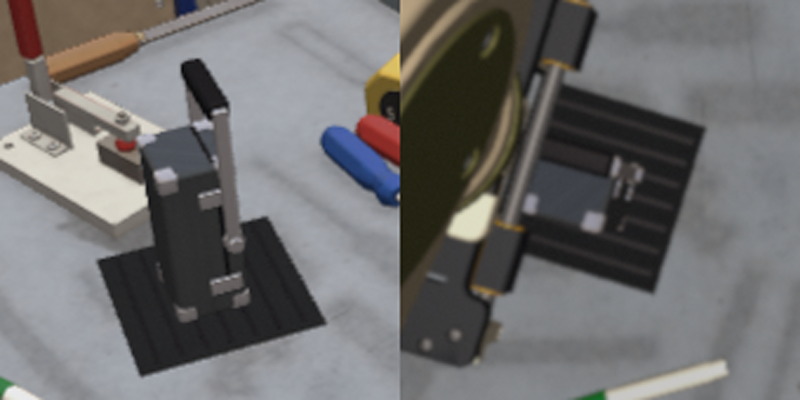

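The crop shows the case standing free at the middle of the mat with its handle up and the gripper well clear. I hand the job in.

```bash
python3 -c "
from plant import robot
print(robot.close_job())"
```

```text
the job is handed in; nothing more can be done
None
```

The heavy end was the one facing away from the robot; the long case now stands upright on it, let go, about 2 mm from the mat's centre by my measurement, the short case was left alone, and the job is handed in (about 20 s used, no verdict shown).

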